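# Put the basket-maker's tools away in their fitted case

### The job

Put the mallet, the rapping iron and the bodkin away: press each one into the cork cutout of its own shape, all the way down to the floor. Once all three are home, draw the keeper bar by its knob over them to its stop and let go; leave the wares and other things on the stall where they are, and leave the keeper parked until the tools are in.

Things in the scene. Friction and masses are not known exactly. Their poses are not given: they have to be found in the camera images.
- mallet_grip (a point): Flat wooden mallet, T-shaped from above, 0.22 kg. Loose, 140 mm long, 30 mm high, flat underside; x along the tool, z up. This point: on the handle's mid-line, 15 mm above the underside, near the centre of mass. Handle 24 mm wide (y), from 29 mm on the -x side to 75 mm on the +x side of the point; dark cross head 36 (x) by 76 mm (y) on the -x side.
- mallet_head (a point): Centre of the mallet's cross head, 47 mm to the -x side of mallet_grip, at its height. Same axes.
- iron_grip (a point): Rapping iron, L-shaped from above, 0.35 kg. Loose, 140 mm long, 30 mm high, flat underside; x along the tool, z up. This point: on the wooden handle's mid-line, 15 mm above the underside, near the centre of mass. Handle 24 mm wide (y), 85 mm to the -x side, 25 mm to the +x side of the point; there begins the steel foot, 30 mm (x), from y = -12 to +44 mm: it sticks out to the +y side only.
- iron_head (a point): Centre of the iron's steel foot, 40 mm to the +x and 16 mm to the +y side of iron_grip, at its height. Same axes.
- bodkin_grip (a point): Basket-maker's bodkin, 0.16 kg: wooden handle 80 (x) by 40 mm (y) and a narrow steel blade. Loose, 140 mm long, 30 mm high, flat underside; x along the tool, z up. This point: on the handle's mid-line, 15 mm above the underside, near the centre of mass; handle 35 mm to the -x side, 45 mm to the +x side of it. The blade, 14 mm wide and 14 mm high, runs 60 mm on from the handle to the -x side.
- bodkin_head (a point): Point over the middle of the bodkin's blade, 65 mm to the -x side of bodkin_grip, at its height. Same axes.
- seat_t_grip (a point): Cork insert, 176 (x) by 92 mm (y), fixed in the case, with the T-shaped cutout for the mallet. This point: at the cork's upper face, 22 mm above the table, under mallet_grip when the tool is home (then 3 mm higher), same axes as the tool. Cutout 12 mm deep, 4 to 4.5 mm larger all round, straight edges. The three inserts lie side by side in any order, all with the same yaw.
- seat_t_head (a point): Point at the cork's upper face under mallet_head when that tool is home. Two sloping sprung steel leaves, one each side of the handle, stand up to 6 mm into the cutout: a tool just laid in stays 3 to 7 mm high; a push of up to 10 N downward near mallet_grip presses it to the floor, where it stays and stands 18 mm above the cork.
- seat_l_grip (a point): Cork insert, 176 (x) by 92 mm (y), fixed in the case, with the L-shaped cutout for the iron. This point: at the cork's upper face, 22 mm above the table, under iron_grip when the tool is home (then 3 mm higher), same axes as the tool. Cutout 12 mm deep, 4 to 4.5 mm larger all round, straight edges. The three inserts lie side by side in any order, all with the same yaw.
- seat_l_head (a point): Point at the cork's upper face under iron_head when that tool is home. Two sloping sprung steel leaves, one each side of the handle, stand up to 6 mm into the cutout: a tool just laid in stays 3 to 7 mm high; a push of up to 10 N downward near iron_grip presses it to the floor, where it stays and stands 18 mm above the cork.
- seat_b_grip (a point): Cork insert, 176 (x) by 92 mm (y), fixed in the case, with the handle-and-blade shaped cutout for the bodkin. This point: at the cork's upper face, 22 mm above the table, under bodkin_grip when the tool is home (then 3 mm higher), same axes as the tool. Cutout 12 mm deep, 4 to 4.5 mm larger all round, straight edges. The three inserts lie side by side in any order, all with the same yaw.
- seat_b_head (a point): Point at the cork's upper face under bodkin_head when that tool is home. Two sloping sprung steel leaves, one each side of the handle, stand up to 6 mm into the cutout: a tool just laid in stays 3 to 7 mm high; a push of up to 10 N downward near bodkin_grip presses it to the floor, where it stays and stands 18 mm above the cork.
- keeper (a joint): Keeper bar of the case, in m: 0 = parked at the far (+x) end, 0.06 = at its stop, drawn fully over the tools; starts between 0 and 0.012. Friction 1.5 N; stays where it is left. Its underside is 44 mm above the table, home tools reach 40 mm above the table: it passes only over tools pressed home.
- keeper_knob (a point): Centre of the keeper's knob: upright wooden post, 20 mm diameter, from 54 to 82 mm above the table, mid-way along the bar. Bar 26 mm wide (x), 296 mm long (y), top 54 mm above the table. Axes: the case's (same yaw as the inserts); it slides to its -x, towards the robot. At 0 the knob is 102 mm to the +x side of the inserts' centres. Case fixed, rim 24 mm high.
- pot: Bystander: small coiled-straw pot, 84 mm wide, 55 mm high. Origin at the centre of its underside. To be left alone.
- bracelet_a: Bystander: straw bracelet lying flat, 66 mm across, 16 mm high. Origin at the centre of its underside. To be left alone.
- bracelet_b: Bystander: straw bracelet lying flat, 72 mm across, 22 mm high. Origin at the centre of its underside. To be left alone.
- bracelet_c: Bystander: straw bracelet lying flat, 72 mm across, 20 mm high. Origin at the centre of its underside. To be left alone.
- spool: Bystander: small wooden spool standing among the tools, 34 mm wide, 28 mm high. Origin at the centre of its underside. To be left alone.
- trinket_box: Bystander: lidded round straw box, 102 mm wide, 57 mm high. Origin at the centre of its underside. To be left alone.
- bead_bowl: Bystander: wooden bowl, 100 mm wide, 40 mm high. Origin at the centre of its underside. To be left alone.
There are look-alikes about, which are no part of the job. What is shaped like the part that bears iron_grip but purple is not meant. What is shaped like the part that bears bodkin_grip but yellow is not meant.

How it is judged:
By the outcome, as a careful person would: the job done as asked, in the order asked, and still so for the second after the job is handed in, with the robot touching nothing.
It also fails if it takes over 72 s, if anything falls off the work surface, if the arm or the gripper's body presses on something with over 40 N, if the wrist force passes 120 N, or if a joint passes its speed limit or range.

### The arm

A 6-joint arm with a two-finger parallel gripper is mounted at the origin on the work surface. World frame = base frame: x ahead of the robot, y to its left, z up, the work surface at z = 0. Lengths are in mm, angles in rad, forces in N, time in s.
With the tool pointing down it reaches from about 350 to 875 mm from the base axis. Payload 15.5 kg.
Tool frame: the origin (TCP) lies midway between the tips of the shut fingers; the grasp point (between the pads) lies env.hold_point_z behind it (env.hold_point_z is the distance from the TCP to the grasp point, in mm); z points along the fingers, x is the direction in which the jaws open and shut, and the axes are right-handed (so a half turn about z gives the same grasp; the last joint's range is limited). The gripper opens to 85 mm and grips with 20 to 120 N. Pads are 22 mm wide; open, the fingers measure 114 mm over their backs; the gripper's body (76 mm by 85 mm) begins 54 mm behind the grasp point. The pads swing forward as they close: fully open they stand 13 mm farther back than shut.
Start: joints at [1.087, 0.494, 1.345, -0, 1.302, -0.096], TCP at [236.919, 578.356, 231.277] pointing down, gripper open.
Joint ranges: [-2.91, 2.91], [-0.82, 2.16], [0.22, 2.67], [-1.22, 4.37], [0.12, 2.79], [-3.08, 3.08]. Speed limits (rad/s): [1.89, 1.89, 2.57, 3.01, 3.01, 3.01].

### API

Orientations are given as a unit quaternion [x, y, z, w].
In Python, from rig import env, imaging, models gives the robot as it stands.
- The arm moves only by the tool step_arm, never from a script. Its argument "plan" is a list that holds one entry, the list of rows, each a list of 7 numbers: the shift along the tool's x, y, z in mm, then the turn, a rotation vector about the tool's x, y, z in degrees, then the closure in counts, from 0 (fully open) to 255 (shut). In form: [[[x, y, z, ax, ay, az, fingers], ...]]. A call has 1 to 5 rows; each row is the pose to reach, as a shift and turn from the pose commanded when the call began, along the tool's axes at that moment; what a row does not reach only later rows make up. A row lasts 1/8 s, in which the tool goes at most 62.5 mm and 10.7 degrees, less where a joint would pass 70% of its speed; a pose out of reach is approached as far as the arm can. A call with a gripper value outside its range is refused whole. The fingers move at their own pace and stop on an object; the grip force is fixed at half the most. Time passes only in rows, so rows that repeat a pose let the fingers close. It gives the time, the measured TCP pose, the force and the opening at its end, in the units of the state.
- env.get_obs(): the state, without advancing time (a new reading comes with each control period).
- imaging.get_image(name): name is "scene" or "top" or "wrist"; returns a dict with "img" (480x640x3 uint8, red, green, blue), "fx", "fy", "cx", "cy" (pixels), "R" (3x3) and "t" (3): a world point X has camera coordinates R X + t. Camera axes: x right, y down, z forward; pixel columns grow to the right and rows downward; lengths in mm; the calibration is good to about 2 mm. The wrist camera is an equidistant fisheye: a pixel r from the principal point sees the ray r / f radians off the axis. A picture is of the moment at which its call begins. There is no depth.
- env.close_job(): hands the job in, once; it reports no verdict.
Trained networks look in a picture, given as the dict that the camera call returned (one of the last four; its "shot" number tells which), for a name from the list of things; names that differ only in an ending like _2 or _b are one class to them, and where a whole thing is asked for, a point or a joint stands for the part that bears it (a point fixed in the world has none). Each returns a list of dicts, best first, with "score" (0 to 1); they miss things now and then, are a little off and sometimes report something else, mostly with a low value. They report only what shows in the picture. A call takes as long as a camera call. They do not tell look-alikes from the thing itself.
- models.look_for(picture, query): "box" ([left, top, right, bottom] in pixels, round what is visible of it).
The state is a dict: "clock": time; "q": joint angles; "joint_velocities": joint speeds; "tau": joint torques, N m; "tcp_pos": TCP position; "tool_rot": TCP orientation; "wrist_force": force on the tool from outside, world axes, zero at the start; "torque": the same for the moment, N m; "finger_gap": opening from 0.0 (shut) to 1.0 (fully open).
Only numpy, scipy, OpenCV 4.12 (cv2) and the standard library are available. Lean on these libraries where they do the work, as an engineer would, in place of code of your own. Each camera call takes 0.05 s, during which the arm holds its last target.

## Working session

There is one attempt and no reset: what is moved stays moved. The work goes in short steps, Python scripts to look and compute and a tool call to move; the robot and the scene stay as the last step left them, time stands still between calls to the robot, and variables do not carry over. Pictures are saved under pics/ and viewed, and the job is handed in when it is done.

Besides the shell and the picture viewer there is one more tool, called after ">>>" as name(argument=value, ...) on one line, values as JSON. step_arm: Moves the arm, as the interface text tells. Its arguments: {"type":"object","properties":{"plan":{"type":"array","items":{"type":"array","items":{"type":"array","items":{"type":"number"}}}}},"required":["plan"]}

```bash
ls; mkdir -p pics; python3 - <<'E'
from rig import env, imaging, models
import cv2
o=env.get_obs(); print({k:(v if not hasattr(v,'tolist') else v.tolist()) for k,v in o.items()}); print(env.hold_point_z)
for n in ["scene","top"]:
    p=imaging.get_image(n); cv2.imwrite(f"pics/{n}0.png",p["img"][:,:,::-1]); print(n,p["fx"],p["fy"],p["cx"],p["cy"],p["R"],p["t"],p["img"].shape)
    for q in ["mallet_grip","iron_grip","bodkin_grip","mallet_head","iron_head","bodkin_head","seat_t_grip","seat_l_grip","seat_b_grip","keeper_knob","spool"]:
        print(q,[(round(d["score"],2),[round(float(x)) for x in d["box"]]) for d in models.look_for(p,q)[:4]])
print(env.get_obs()["clock"])
E
```

```text
pics
{'clock': 0.0, 'q': [1.0865348414395655, 0.4942295514450289, 1.3461443583282806, 1.0924546172943722e-05, 1.3024989942181628, -0.09549452670310563], 'joint_velocities': [-0.0011327915559016916, 0.0011516791217444824, 0.0010017483095078154, -0.0021398266843639727, -0.0004366766270925669, 0.0005574874260725739], 'tau': [0.0009584756480762735, -88.21736097335815, -38.38684916496277, -4.0522211293136934e-05, 0.010119981598109007, -5.424223672889639e-05], 'tcp_pos': [236.72343662442358, 578.0376941544059, 230.6669429011896], 'tool_rot': [0.8303763593343078, 0.5572025592823079, -0.0005656357541524729, 0.00029974012137113347], 'wrist_force': [-0.8165640965703411, -0.0017842863418935108, 0.037043258961453225], 'torque': [0.018698766312101017, -0.032162918285741984, 0.009387444055341298], 'finger_gap': 1.0003993878775417}
18.700000000000003
scene 564.9816814373163 564.9816814373163 326.15259222254343 240.73441761990566 [[-0.18220526  0.98325427  0.00350627]
 [ 0.78040476  0.14678295 -0.60780192]
 [-0.59813849 -0.1080084  -0.79408094]] [  53.27536879 -370.00237627 1593.66494055] (480, 640,
[... 1079 characters left out ...]
95, 302])]
iron_grip [(0.72, [172, 352, 244, 383]), (0.63, [166, 234, 199, 304])]
bodkin_grip [(0.72, [268, 244, 298, 306]), (0.56, [426, 326, 457, 394]), (0.51, [85, 263, 136, 312]), (0.29, [158, 164, 193, 199])]
mallet_head [(0.84, [220, 165, 271, 231]), (0.64, [167, 234, 196, 303]), (0.59, [268, 107, 316, 155])]
iron_head [(0.93, [166, 237, 196, 302]), (0.74, [168, 354, 241, 382])]
bodkin_head [(0.71, [428, 331, 456, 397])]
seat_t_grip [(0.63, [468, 186, 529, 272])]
seat_l_grip [(0.63, [386, 201, 441, 287])]
seat_b_grip [(0.9, [425, 191, 485, 280]), (0.57, [378, 171, 520, 206])]
keeper_knob [(0.76, [379, 172, 520, 207]), (0.19, [86, 258, 134, 311])]
spool [(0.8, [233, 235, 252, 255])]
1.2
```

View pics/top0.png

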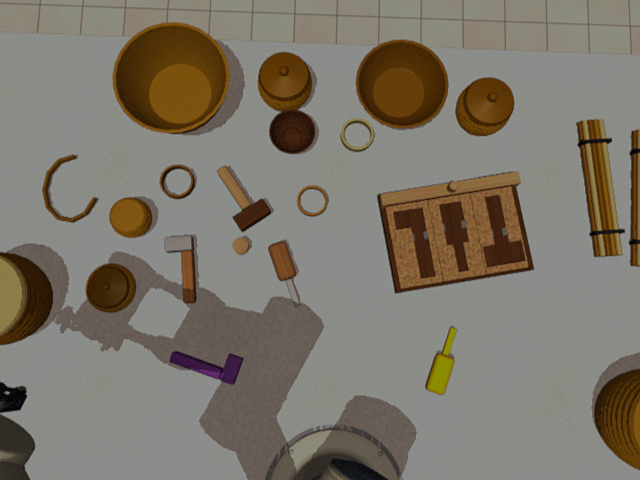

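View pics/scene0.png

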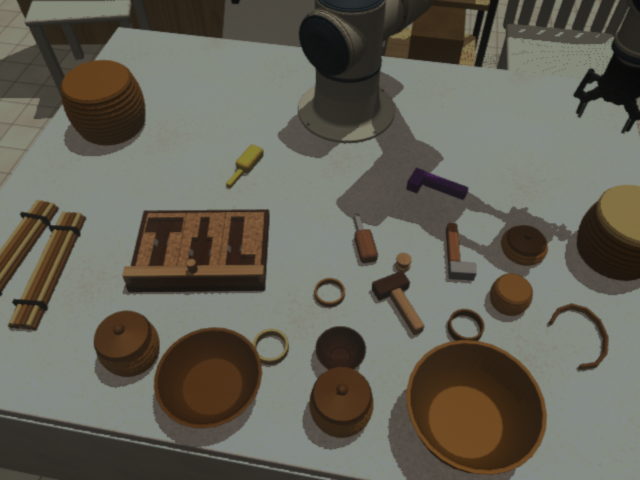

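```bash
python3 - <<'E'
import cv2
i=cv2.imread("pics/top0.png"); 
cv2.imwrite("pics/ta.png",cv2.resize(i[150:400,150:350],None,fx=3,fy=2.4*1.0,interpolation=cv2.INTER_CUBIC) if 0 else cv2.resize(i[155:305,150:350],None,fx=4,fy=4,interpolation=cv2.INTER_CUBIC))
cv2.imwrite("pics/tb.png",cv2.resize(i[160:300,365:545],None,fx=4.2,fy=4.2,interpolation=cv2.INTER_CUBIC))
cv2.imwrite("pics/tc.png",cv2.resize(i[300:420,150:350],None,fx=4,fy=4,interpolation=cv2.INTER_CUBIC))
E
```

```text
(no output)
```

View pics/ta.png

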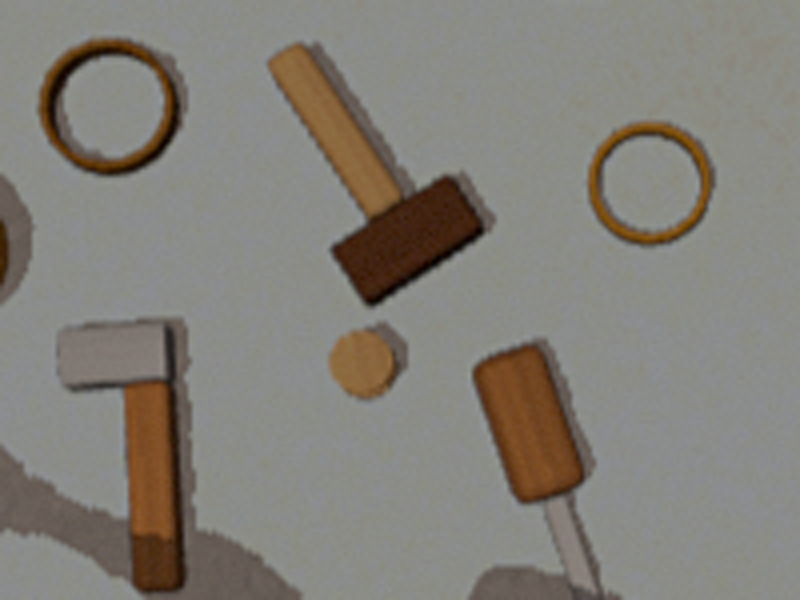

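View pics/tb.png

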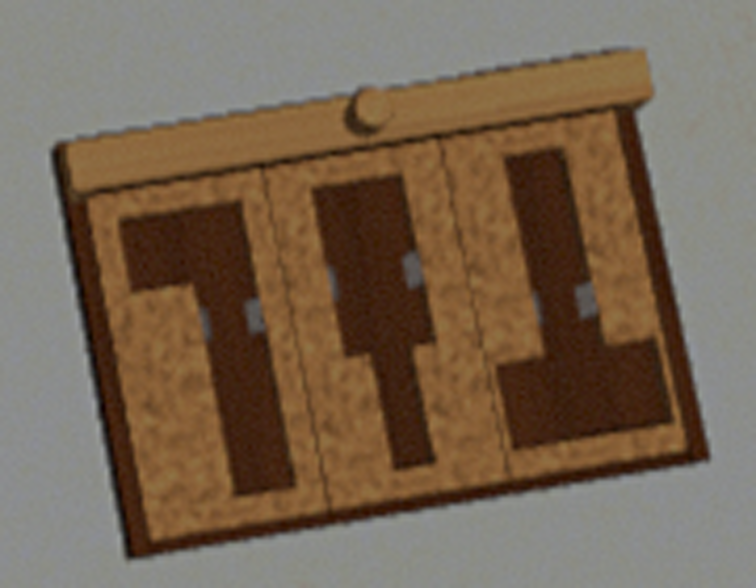

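```bash
cat > h.py <<'E'
import numpy as np, cv2
from scipy.spatial.transform import Rotation as Rn
from scipy.optimize import least_squares, minimize
CAM={"top":dict(fx=610.9159569715501,cx=317.6183763530685,cy=241.91398788323733,R=np.array([[0.02897828,-0.99944582,0.01638045],[-0.98984545,-0.03097368,-0.1387322],[0.13916268,-0.01219389,-0.99019445]]),t=np.array([34.40386784,518.4359262,1236.99233966])),
"scene":dict(fx=564.9816814373163,cx=326.15259222254343,cy=240.73441761990566,R=np.array([[-0.18220526,0.98325427,0.00350627],[0.78040476,0.14678295,-0.60780192],[-0.59813849,-0.1080084,-0.79408094]]),t=np.array([53.27536879,-370.00237627,1593.66494055]))}
def proj(X,c):
    Y=np.atleast_2d(X)@c["R"].T+c["t"]; return np.c_[c["fx"]*Y[:,0]/Y[:,2]+c["cx"],c["fx"]*Y[:,1]/Y[:,2]+c["cy"]]
def unproj(uv,z,c):
    uv=np.atleast_2d(uv).astype(float); d=np.c_[(uv[:,0]-c["cx"])/c["fx"],(uv[:,1]-c["cy"])/c["fx"],np.ones(len(uv))]@c["R"]
    C=-c["R"].T@c["t"]; return C+d*((z-C[2])/d[:,2])[:,None]
def place(P,x,y,th):
    c,s=np.cos(th),np.sin(th); P=np.atleast_2d(P); return np.c_[x+c*P[:,0]-s*P[:,1],y+s*P[:,0]+c*P[:,1],P[:,2]]
def boxpts(x0,x1,y0,y1,z0,z1): return np.array([[a,b,c] for a in(x0,x1) for b in(y0,y1) for c in(z0,z1)],float)
TOOL={"mallet":[boxpts(-29,75,-12,12,0,30),boxpts(-65,-29,-38,38,0,30)],"iron":[boxpts(-85,25,-12,12,0,30)],"bodkin":[boxpts(-35,45,-20,20,0,30)]}
def delta(tx,ty,tz,jaw):
    """jaw: world angle of jaw axis (mod pi). prints shift in tool axes and turn"""
    from rig import env
    o=env.get_obs(); R=Rn.from_quat(o["tool_rot"]); d=R.inv().apply(np.array([tx,ty,tz])-o["tcp_pos"])
    M=R.as_matrix(); cur=np.arctan2(M[1,0],M[0,0]); e=(jaw-cur+np.pi/2)%np.pi-np.pi/2
    # tool z down: world ccw turn e = -e about tool z
    print("tcp",np.round(o["tcp_pos"],1),"q",np.round(o["q"],2),"gap",round(o["finger_gap"],3),"F",np.round(o["wrist_force"],1),"t",round(o["clock"],2))
    print("shift",np.round(d,1),"turn z deg",round(-np.degrees(e),1),"tilt",np.round(M[:,2],3),"jawdeg",round(np.degrees(cur),1), "alt turn", round(-np.degrees(e-np.pi*np.sign(e)),1))
E
cat > fit.py <<'E'
from h import *
S=8
def sil(boxes,p,c,roi):
    m=np.zeros(((roi[3]-roi[1])*S//2,(roi[2]-roi[0])*S//2),np.uint8)
    for b in boxes:
        uv=proj(place(b,*p),c); h=cv2.convexHull(((uv-roi[:2]+0.5)*S/2*16-8).round().astype(np.int32)); cv2.fillConvexPoly(m,h,255,shift=4)
    return m
rois={"top":{"mallet":(210,160,280,238),"iron":(176,245,204,310),"bodkin":(262,235,308,288)},
"scene":{"mallet":(366,266,432,338),"iron":(440,218,466,266),"bodkin":(350,228,384,266)}}
init={"mallet":(245,190,np.nan),"iron":0,"bodkin":0}
# rough: grip px and +x direction px in top
rough={"mallet":((240,195),(222,170)),"iron":((187,262),(186,240)),"bodkin":((281,259),(275,243))}
for cam in ["top","scene"]:
    c=CAM[cam]; im=cv2.imread(f"pics/{cam}0.png"); 
    for n in TOOL:
        roi=rois[cam][n]; crop=im[roi[1]:roi[3],roi[0]:roi[2]]
        crop=cv2.resize(crop,None,fx=S//2,fy=S//2,interpolation=cv2.INTER_CUBIC)
        b,g,r=[crop[...,k].astype(int) for k in range(3)]
        mask=(((r-b)>0.28*np.maximum(r,1))).astype(np.uint8)*255
        nn,lab,st,_=cv2.connectedComponentsWithStats(mask); k=1+np.argmax(st[1:,4]); mask=(lab==k).astype(np.uint8)*255
        w=unproj(rough[n],15,CAM["top"]); p0=np.array([w[0,0],w[0,1],np.arctan2(w[1,1]-w[0,1],w[1,0]-w[0,0])])
        def cost(q):
            p=(p0[0]+q[0],p0[1]+q[1],p0[2]+q[2]/50); s=sil(TOOL[n],p,c,roi)
            return 1-np.sum((s>0)&(mask>0))/np.sum((s>0)|(mask>0))
        best=None
        for a in (-10,0,10):
            rr=minimize(cost,[a,0,0],method="Nelder-Mead",options=dict(initial_simplex=np.array([[a,0,0],[a+10,0,0],[a,10,0],[a,0,8]]),xatol=.05,fatol=1e-5))
            if best is None or rr.fun<best.fun: best=rr
        q=best.x; print(cam,n,np.round([p0[0]+q[0],p0[1]+q[1]],1),round(np.degrees(p0[2]+q[2]/50),2),"IoU",round(1-best.fun,3))
        s=sil(TOOL[n],(p0[0]+q[0],p0[1]+q[1],p0[2]+q[2]/50),c,roi); 
        cs,_=cv2.findContours(s,cv2.RETR_EXTERNAL,cv2.CHAIN_APPROX_NONE); cv2.drawContours(crop,cs,-1,(0,255,0),1); cv2.imwrite(f"pics/fit_{cam}_{n}.png",crop)
E
python3 fit.py
python3 - <<'E'
from h import *
f=lambda a,o,s:(np.array(a)+.5)/s-.5+np.array(o)
A={"L":([(120,219),(241,204),(295,485),(232,494),(193,288),(131,296)],[(59.25,48.25),(59.25,-16.25),(-89.25,-16.25),(-89.25,16.25),(20.75,16.25),(20.75,48.25)]),
"B":([(312,187),(403,176),(435,342),(413,347),(435,464),(396,469),(372,355),(344,355)],[(49.25,24.25),(49.25,-24.25),(-39.25,-24.25),(-39.25,-11.25),(-99.25,-11.25),(-99.25,11.25),(-39.25,11.25),(-39.25,24.25)]),
"T":([(505,157),(565,149),(601,343),(658,338),(674,423),(514,448),(497,366),(543,358)],[(79.25,16.25),(79.25,-16.25),(-24.75,-16.25),(-24.75,-42.25),(-69.25,-42.25),(-69.25,42.25),(-24.75,42.25),(-24.75,16.25)])}
c=CAM["top"]
def res(p):
    r=[]
    for k,n in enumerate("LBT"):
        uv=f(A[n][0],(365,160),4.2); X=np.c_[np.array(A[n][1]),np.full(len(A[n][1]),22.)]
        r.append(proj(place(X,p[2*k],p[2*k+1],p[6]),c)-uv)
    return np.concatenate(r).ravel()
x0=[450,-100,450,-200,450,-290,.15]
s=least_squares(res,x0,loss="soft_l1"); print(np.round(s.x[:6],1),np.degrees(s.x[6])); print(np.round(res(s.x).reshape(-1,2),1).tolist())
th=s.x[6]
for k in range(3):
  print("LBT"[k], np.round([np.cos(th)*s.x[2*k]+np.sin(th)*s.x[2*k+1],-np.sin(th)*s.x[2*k]+np.cos(th)*s.x[2*k+1]],1))
kn=unproj(f([(373,104)],(365,160),4.2),82,c); print("knob top",kn, np.cos(th)*kn[0,0]+np.sin(th)*kn[0,1],-np.sin(th)*kn[0,0]+np.cos(th)*kn[0,1])
E
```

```text
top mallet [613.6 219.4] 34.92 IoU 0.887
top iron [469.2 321.1] 6.47 IoU 0.886
top bodkin [474.2 122.1] 20.34 IoU 0.903
scene mallet [604.4 219.2] 31.45 IoU 0.721
scene iron [470.6 321.1] 4.03 IoU 0.779
scene bodkin [464.6 122.2] 14.4 IoU 0.82
[ 539.3 -165.9  564.7 -239.   552.9 -335. ] 5050.982081798338
[[-0.8, 0.3], [0.2, -0.9], [0.4, 0.9], [0.2, 1.2], [-0.1, -0.9], [-0.1, -0.4], [-0.2, 0.0], [0.3, -0.9], [0.8, 0.1], [0.0, -0.1], [0.3, -0.1], [-0.8, 0.5], [-0.6, -0.3], [0.0, 0.6], [-0.4, -0.2], [0.1, -0.6], [1.5, 0.7], [-0.1, -0.1], [0.4, 0.3], [-0.6, 0.8], [-0.7, -0.4], [0.3, -0.4]]
L [ 497.8 -265.6]
B [ 508.8 -342.2]
T [ 478.9 -434.2]
knob top [[ 637.91377975 -223.17117706   82.        ]] 583.716986250043 -340.6080513214233
```

```bash
python3 - <<'E'
import cv2,numpy as np
a=[cv2.imread(f"pics/fit_{c}_{n}.png") for c in("top","scene") for n in("mallet","iron","bodkin")]
a=[cv2.copyMakeBorder(i,0,0,0,4,cv2.BORDER_CONSTANT) for i in a]
H=320
rows=[np.hstack([cv2.copyMakeBorder(i,0,H-i.shape[0],0,0,cv2.BORDER_CONSTANT) for i in a[k:k+3]]) for k in (0,3)]
W=max(r.shape[1] for r in rows)
cv2.imwrite("pics/fits.png",np.vstack([cv2.copyMakeBorder(r,0,0,0,W-r.shape[1],cv2.BORDER_CONSTANT) for r in rows])[:600])
E
```

```text
(no output)
```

View pics/fits.png

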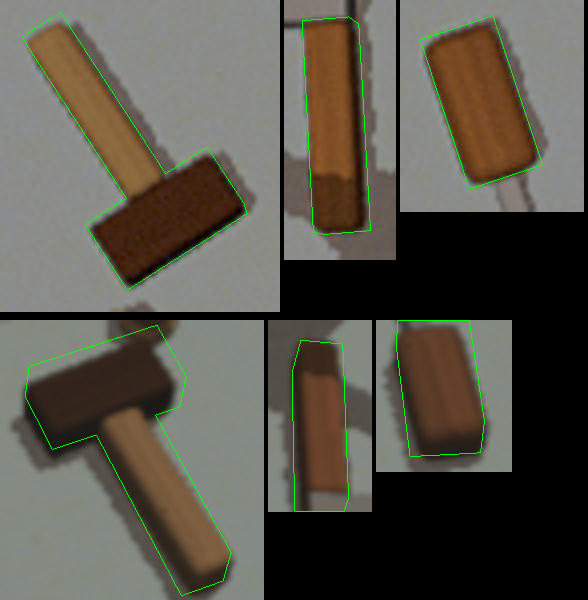

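```bash
python3 - <<'E'
from h import *
f=lambda a:(np.array(a)+.5)/4-.5+np.array((150,155))
T={"mallet":([(331,250),(372,305),(485,229),(452,176),(368,220),(403,192),(267,65),(301,42)],[(-29,38),(-65,38),(-65,-38),(-29,-38),(-29,12),(-29,-12),(75,12),(75,-12)],(613,219,.6)),
"iron":([(57,328),(168,320),(62,388),(125,384),(133,590),(180,588)],[(55,44),(55,-12),(25,44),(25,12),(-85,12),(-85,-12)],(469,321,.1)),
"bodkin":([(473,370),(542,342),(583,480),(520,503)],[(45,20),(45,-20),(-35,-20),(-35,20)],(474,122,.35))}
im=cv2.imread("pics/ta.png")
for n,(a,b,x0) in T.items():
    uv=f(a)
    for z in (30,):
        X=np.c_[np.array(b,float),np.full(len(b),z)]
        fn=lambda p:(proj(place(X,p[0],p[1],p[2]),CAM["top"])-uv).ravel()
        s=least_squares(fn,x0,loss="soft_l1"); print(n,z,np.round(s.x[:2],1),round(np.degrees(s.x[2]),2),np.round(fn(s.x).reshape(-1,2),1).tolist())
E
```

```text
mallet 30 [610.3 217.4] 35.74 [[-0.4, 0.2], [-1.3, 0.5], [0.8, -0.5], [-0.4, -1.1], [0.7, 0.9], [1.5, 1.6], [-0.8, -0.4], [0.2, -0.8]]
iron 30 [468.8 320.2] 6.17 [[0.5, 0.2], [-0.3, 0.2], [-0.1, -0.6], [-0.4, -0.8], [0.2, 0.6], [0.1, 0.2]]
bodkin 30 [472.1 120.6] 20.98 [[-0.9, -1.5], [0.0, -0.8], [2.2, 0.8], [-0.3, 1.4]]
```

```bash
python3 - <<'E'
from h import *
delta(469,320.5,130,np.radians(96.3))
E
```

```text
tcp [236.9 578.4 231.3] q [ 1.09  0.49  1.35 -0.    1.3  -0.1 ] gap 1.002 F [ 0.  -0.   0.1] t 1.2
shift [-150.7  312.5  101.3] turn z deg -28.6 tilt [ 0.  0. -1.] jawdeg 67.7 alt turn 151.4
```

>>> step_arm(plan=[[[-151,312,60,0,0,-28.6,60],[-151,312,60,0,0,-28.6,60],[-151,312,60,0,0,-28.6,60],[-151,312,101,0,0,-28.6,60],[-151,312,101,0,0,-28.6,60]]])

```text
clock: 1.82
tcp_pos: [432.3, 360.9, 153.1]
tool_rot: [0.667, 0.745, 0.001, 0.0]
wrist_force: [0.9, 0.0, 0.4]
finger_gap: 0.764
```

>>> step_arm(plan=[[[0,0,0,0,0,0,60],[0,0,0,0,0,0,60]]])

```text
clock: 2.08
tcp_pos: [431.1, 362.4, 153.5]
tool_rot: [0.667, 0.745, 0.0, -0.0]
wrist_force: [-0.2, 0.7, -0.4]
finger_gap: 0.764
```

```bash
python3 - <<'E'
from h import *
from rig import imaging
delta(469,320.5,130,np.radians(96.3))
p=imaging.get_image("wrist"); cv2.imwrite("pics/w1.png",p["img"][:,:,::-1]); print({k:v for k,v in p.items() if k!="img"})
E
```

```text
tcp [431.1 362.4 153.5] q [ 0.59  0.5   1.59  0.    1.05 -1.09] gap 0.764 F [-0.2  0.7 -0.4] t 2.08
shift [-45.8  33.1  23.5] turn z deg -0.0 tilt [-0.  0. -1.] jawdeg 96.3 alt turn 180.0
{'fx': 371.64829954431775, 'fy': 371.64829954431775, 'cx': 322.5754193751447, 'cy': 236.25655342270363, 'R': array([[-1.09931213e-01,  9.93939195e-01,  6.57934694e-05],
       [ 9.55954695e-01,  1.05711943e-01,  2.73816737e-01],
       [ 2.72150232e-01,  3.01639015e-02, -9.61781883e-01]]), 't': array([-312.25793   , -464.92210037,  175.39303196]), 'shot': 3}
```

View pics/w1.png

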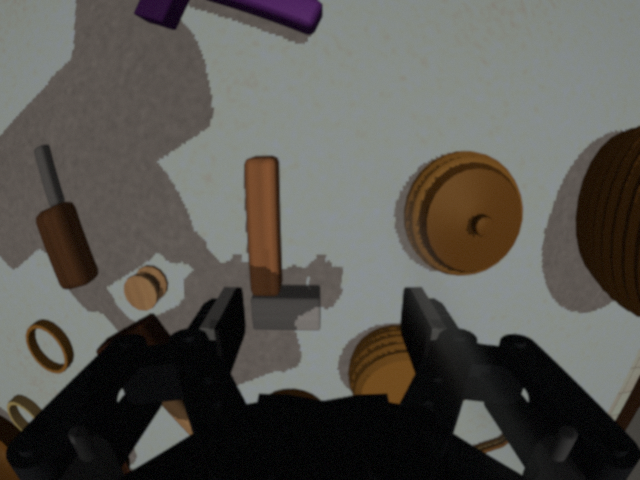

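```bash
cat >> h.py <<'E'
OUT={"mallet":[(-65,-38),(-29,-38),(-29,-12),(75,-12),(75,12),(-29,12),(-29,38),(-65,38)],
"iron":[(55,44),(55,-12),(-85,-12),(-85,12),(25,12),(25,44)],
"bodkin":[(45,20),(45,-20),(-35,-20),(-35,-7),(-95,-7),(-95,7),(-35,7),(-35,20)]}
def fproj(X,p):
    Y=np.atleast_2d(X)@p["R"].T+p["t"]; r=np.hypot(Y[:,0],Y[:,1]); a=np.arctan2(r,Y[:,2])*p["fx"]/r
    return np.c_[p["cx"]+a*Y[:,0],p["cy"]+a*Y[:,1]]
def overlay(img,n,pose,z,prj,col=(0,255,0),o=(0,0),s=1,infl=0):
    pts=np.array(OUT[n],float)
    X=place(np.c_[pts,np.full(len(pts),z)],*pose)
    L=[]
    for i in range(len(X)):
        for t in np.linspace(0,1,12): L.append(X[i]*(1-t)+X[(i+1)%len(X)]*t)
    uv=((prj(np.array(L))-np.array(o)+.5)*s-.5).round().astype(np.int32)
    cv2.polylines(img,[uv],True,col,1)
E
python3 - <<'E'
from h import *
p=dict(fx=371.64829954431775,cx=322.5754193751447,cy=236.25655342270363,R=np.array([[-1.09931213e-01,9.93939195e-01,6.57934694e-05],[9.55954695e-01,1.05711943e-01,2.73816737e-01],[2.72150232e-01,3.01639015e-02,-9.61781883e-01]]),t=np.array([-312.25793,-464.92210037,175.39303196]))
im=cv2.imread("pics/w1.png"); print(-p["R"].T@p["t"])
o=(20,130);s=2.2
c=cv2.resize(im[130:360,20:350],None,fx=s,fy=s,interpolation=cv2.INTER_CUBIC)
for z,col in((30,(0,255,0)),(0,(0,0,255))):
    overlay(c,"iron",(469,320.5,np.radians(6.3)),z,lambda X:fproj(X,p),col,o,s)
    overlay(c,"bodkin",(473,121.3,np.radians(20.6)),z,lambda X:fproj(X,p),col,o,s)
cv2.imwrite("pics/w1o.png",c)
E
```

```text
[362.38431731 354.22267601 296.01383756]
```

View pics/w1o.png

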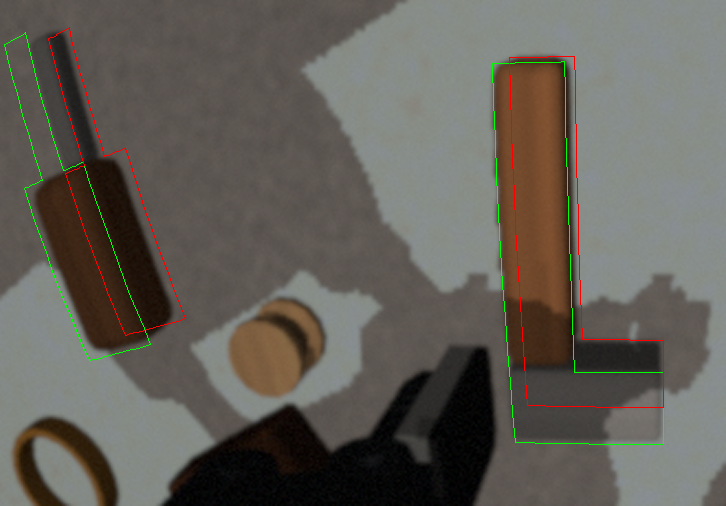

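>>> step_arm(plan=[[[-46,33,24,0,0,0,60],[-46,33,90,0,0,0,60],[-46,33,139,0,0,0,60],[-46,33,139,0,0,0,60],[-46,33,139,0,0,0,60]]])

```text
clock: 2.75
tcp_pos: [469.4, 321.4, 16.3]
tool_rot: [0.667, 0.745, 0.001, 0.0]
wrist_force: [-0.1, -0.2, 0.1]
finger_gap: 0.765
```

```bash
python3 - <<'E'
from h import *
delta(469,320.5,14,np.radians(96.3))
E
```

```text
tcp [469.4 321.4  16.3] q [ 0.5   0.7   1.68  0.    0.76 -1.19] gap 0.765 F [-0.1 -0.2  0.1] t 2.75
shift [-0.9 -0.5  2.3] turn z deg 0.1 tilt [ 0.002  0.001 -1.   ] jawdeg 96.4 alt turn -179.9
```

>>> step_arm(plan=[[[0,0,0,0,0,0,255],[0,0,0,0,0,0,255],[0,0,0,0,0,0,255],[0,0,0,0,0,0,255],[0,0,0,0,0,0,255]]])

```text
clock: 3.38
tcp_pos: [469.5, 320.6, 16.0]
tool_rot: [0.667, 0.745, 0.001, 0.0]
wrist_force: [-3.7, 0.4, 18.0]
finger_gap: 0.265
```

>>> step_arm(plan=[[[0,0,-60,0,0,0,255],[0,0,-90,0,0,0,255],[0,0,-90,0,0,0,255],[0,0,-90,0,0,0,255]]])

```text
clock: 3.88
tcp_pos: [468.3, 319.8, 103.7]
tool_rot: [0.667, 0.745, -0.0, -0.0]
wrist_force: [-0.6, -0.2, -4.2]
finger_gap: 0.263
```

```bash
python3 - <<'E'
from h import *
th=np.radians(10.98)
for n,x,y in (("L",498.5,-265.9),("B",508.5,-342.0),("T",478.6,-434.1)):
    print(n,np.cos(th)*x-np.sin(th)*y,np.sin(th)*x+np.cos(th)*y)
delta(539.8,-166.0,104,th+np.pi/2)
from rig import imaging
p=imaging.get_image("top"); cv2.imwrite("pics/t1.png",cv2.resize(p["img"][210:350,130:330,::-1],None,fx=4,fy=4))
p=imaging.get_image("wrist"); cv2.imwrite("pics/w2.png",p["img"][:,:,::-1])
E
```

```text
L 540.0193211547532 -166.08489630173932
B 564.3307462469108 -238.88712573180834
T 552.520052869766 -334.9960614347443
tcp [468.3 319.8 103.7] q [ 0.49  0.57  1.63  0.    0.95 -1.19] gap 0.263 F [-0.6 -0.2 -4.2] t 3.88
shift [-4.907e+02  1.760e+01 -2.000e-01] turn z deg -4.7 tilt [-0.001 -0.    -1.   ] jawdeg 96.3 alt turn 175.3
```

View pics/w2.png

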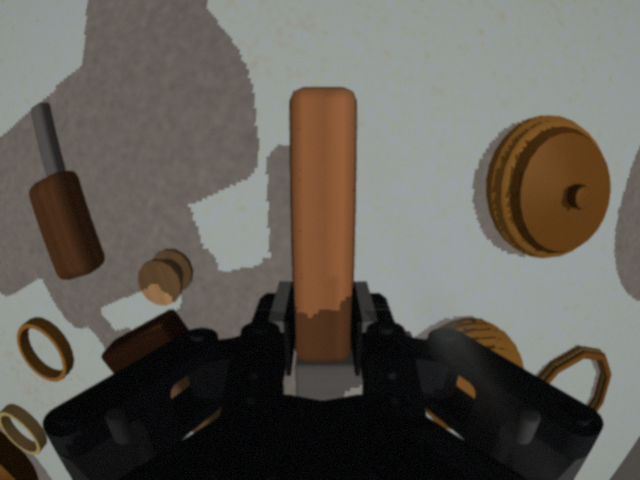

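```bash
cat >> h.py <<'E'
_R1=np.array([[-1.09931213e-01,9.93939195e-01,6.57934694e-05],[9.55954695e-01,1.05711943e-01,2.73816737e-01],[2.72150232e-01,3.01639015e-02,-9.61781883e-01]])
_C1=np.array([362.38431731,354.22267601,296.01383756])-np.array([431.1,362.4,153.5])
# camera in TCP frame whose world jaw angle was 96.3
def wcam(tcp,jawdeg):
    Z=Rn.from_euler("z",jawdeg-96.3,degrees=True).as_matrix(); R=_R1@Z.T; C=np.array(tcp)+Z@_C1
    return dict(fx=371.64829954431775,cx=322.5754193751447,cy=236.25655342270363,R=R,t=-R@C)
E
python3 - <<'E'
from h import *
p=wcam((468.3,319.8,103.7),96.3)
im=cv2.imread("pics/w2.png")
uz=103.7-16
for pose in ((468.3,319.8),):
  for z,col in((30,(0,255,0)),(0,(0,0,255))):
    overlay(im,"iron",(pose[0],pose[1],np.radians(6.3)),z+uz,lambda X:fproj(X,p),col)
cv2.imwrite("pics/w2o.png",im[60:420,200:450].repeat(2,0).repeat(2,1)[:600])
E
```

```text
(no output)
```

View pics/w2o.png

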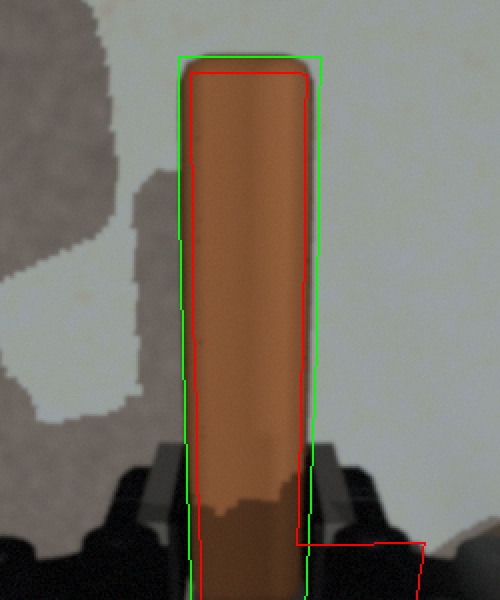

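>>> step_arm(plan=[[[-120,4,-15,0,0,-1,255],[-240,8,-15,0,0,-4.7,255],[-491,17.6,-15,0,0,-4.7,255],[-491,17.6,-15,0,0,-4.7,255],[-491,17.6,-15,0,0,-4.7,255]]])

```text
clock: 4.6
tcp_pos: [513.7, 9.5, 116.2]
tool_rot: [0.636, 0.772, -0.0, -0.001]
wrist_force: [2.1, 0.1, -3.2]
finger_gap: 0.259
```

```bash
python3 - <<'E'
from h import *
delta(540,-166.0,100,np.radians(100.98))
E
```

```text
tcp [513.7   9.5 116.2] q [-0.1   0.49  1.75  0.    0.9  -1.86] gap 0.259 F [ 2.1  0.1 -3.2] t 4.6
shift [-177.3   -7.8   16.1] turn z deg 0.0 tilt [-0.002  0.    -1.   ] jawdeg 101.0 alt turn -180.0
```

>>> step_arm(plan=[[[-177,-7.8,0,0,0,0,255],[-177,-7.8,0,0,0,0,255],[-177,-7.8,10,0,0,0,255],[-177,-7.8,16,0,0,0,255],[-177,-7.8,16,0,0,0,255]]])

```text
clock: 5.22
tcp_pos: [539.3, -163.3, 99.7]
tool_rot: [0.636, 0.772, -0.0, -0.001]
wrist_force: [-0.0, 0.4, -2.9]
finger_gap: 0.26
```

```bash
python3 - <<'E'
from h import *
from rig import imaging
delta(540,-166.0,52,np.radians(100.98))
p=imaging.get_image("wrist"); cv2.imwrite("pics/w3.png",p["img"][:,:,::-1]); print(p["R"].tolist(),p["t"])
from rig import env
print(wcam(env.get_obs()["tcp_pos"],100.98))
E
```

```text
tcp [ 539.3 -163.3   99.7] q [-0.4   0.57  1.64  0.    0.94 -2.16] gap 0.26 F [-0.   0.4 -2.9] t 5.22
shift [-2.8  0.3 47.7] turn z deg 0.0 tilt [-0.003  0.001 -1.   ] jawdeg 101.0 alt turn -180.0
[[-0.19105433586764095, 0.9815781463346385, 0.0016072910227267884], [0.9447915415917367, 0.18344961426997458, 0.2715053995059948], [0.26620890984880075, 0.053390838750244904, -0.9624355742877864]] [ 263.74711208 -479.10403037  117.07323496]
{'fx': 371.64829954431775, 'cx': 322.5754193751447, 'cy': 236.25655342270363, 'R': array([[-1.90660801e-01,  9.81655975e-01,  6.57934694e-05],
       [ 9.44142371e-01,  1.83356420e-01,  2.73816737e-01],
       [ 2.68781772e-01,  5.22682367e-02, -9.61781883e-01]]), 't': array([ 263.28780878, -479.51335767,  115.89168166])}
```

View pics/w3.png

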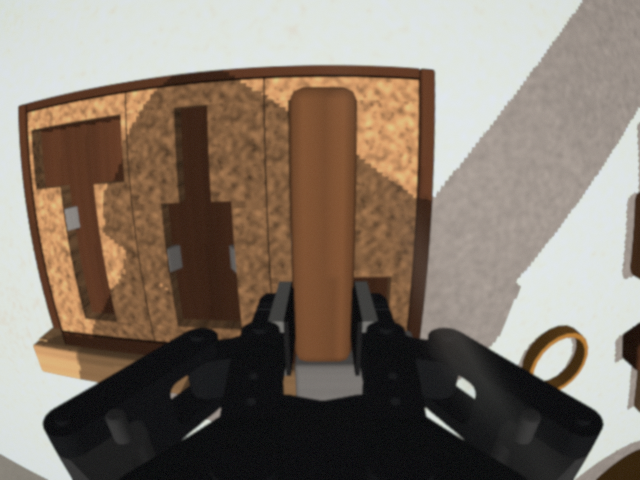

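```bash
cat >> h.py <<'E'
INF={n:[(x+4.25*sx,y+4.25*sy) for (x,y),(sx,sy) in zip(OUT[n],s)] for n,s in {
"mallet":[(-1,-1),(1,-1),(1,-1),(1,-1),(1,1),(1,1),(1,1),(-1,1)],
"iron":[(1,1),(1,-1),(-1,-1),(-1,1),(-1,1),(-1,1)],
"bodkin":[(1,1),(1,-1),(-1,-1),(-1,-1),(-1,-1),(-1,1),(-1,1),(-1,1)]}.items()}
SEAT={"iron":(540.0,-166.1),"bodkin":(564.3,-238.9),"mallet":(552.5,-335.0)}
YAW=np.radians(10.98)
for n in INF: OUT["seat_"+n]=INF[n]
E
python3 - <<'E'
from h import *
p=dict(fx=371.64829954431775,cx=322.5754193751447,cy=236.25655342270363,R=np.array([[-0.19105433586764095,0.9815781463346385,0.0016072910227267884],[0.9447915415917367,0.18344961426997458,0.2715053995059948],[0.26620890984880075,0.053390838750244904,-0.9624355742877864]]),t=np.array([263.74711208,-479.10403037,117.07323496]))
im=cv2.imread("pics/w3.png"); o=(10,60); s=2
c=cv2.resize(im[60:360,10:410],None,fx=s,fy=s,interpolation=cv2.INTER_CUBIC)
for n in SEAT: overlay(c,"seat_"+n,(*SEAT[n],YAW),22,lambda X:fproj(X,p),(0,255,0),o,s)
overlay(c,"iron",(539.3,-163.3,YAW),99.7+14,lambda X:fproj(X,p),(255,0,0),o,s)
cv2.imwrite("pics/w3o.png",c)
E
```

```text
(no output)
```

View pics/w3o.png

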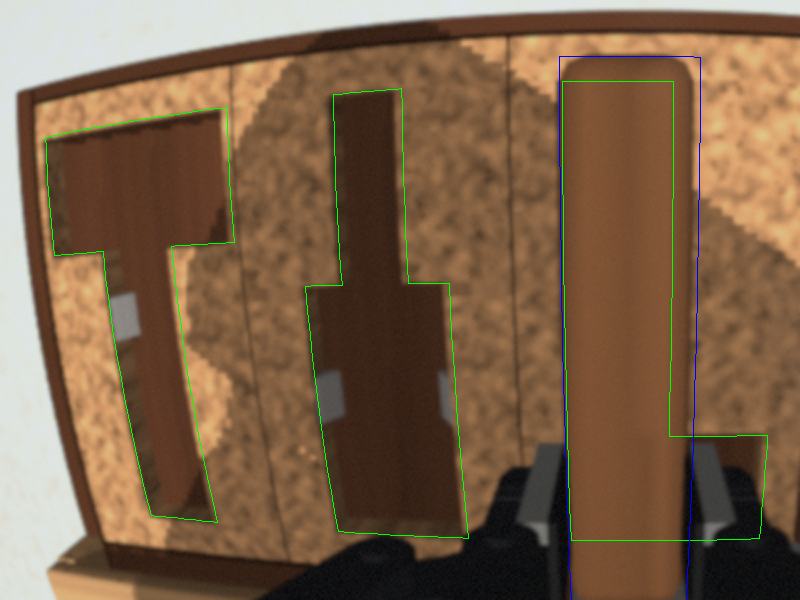

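>>> step_arm(plan=[[[-2.8,0.5,25,0,0,0,255],[-2.8,0.5,50,0,0,0,255],[-2.8,0.5,50,0,0,0,255],[-2.8,0.5,50,0,0,0,255]]])

```text
clock: 5.78
tcp_pos: [541.7, -165.9, 51.9]
tool_rot: [0.636, 0.772, 0.0, 0.0]
wrist_force: [0.1, -0.0, -2.7]
finger_gap: 0.261
```

```bash
python3 - <<'E'
from h import *
delta(540.2,-166.5,26,np.radians(100.98))
E
```

```text
tcp [ 541.7 -165.9   51.9] q [-0.4   0.65  1.67  0.    0.83 -2.17] gap 0.261 F [ 0.1 -0.  -2.7] t 5.78
shift [-0.3 -1.7 25.9] turn z deg 0.1 tilt [ 0. -0. -1.] jawdeg 101.1 alt turn -179.9
```

>>> step_arm(plan=[[[-0.3,-1.7,10,0,0,0,255],[-0.3,-1.7,16,0,0,0,255],[-0.3,-1.7,20,0,0,0,255],[-0.3,-1.7,23,0,0,0,255],[-0.3,-1.7,25,0,0,0,255]]])

```text
clock: 6.4
tcp_pos: [540.3, -167.2, 26.4]
tool_rot: [0.636, 0.772, 0.0, 0.001]
wrist_force: [0.6, 0.2, 0.3]
finger_gap: 0.26
```

>>> step_arm(plan=[[[0,0,0.5,0,0,0,255],[0,0,0.5,0,0,0,255]]])

```text
clock: 6.65
tcp_pos: [540.2, -167.2, 26.1]
tool_rot: [0.636, 0.772, 0.0, 0.001]
wrist_force: [-1.0, -0.5, 5.8]
finger_gap: 0.264
```

>>> step_arm(plan=[[[0,0,1,0,0,0,255],[0,0,1.5,0,0,0,255],[0,0,1.5,0,0,0,255]]])

```text
clock: 7.02
tcp_pos: [540.2, -167.2, 25.9]
tool_rot: [0.636, 0.772, 0.0, 0.001]
wrist_force: [-7.6, 1.5, 36.5]
finger_gap: 0.262
```

>>> step_arm(plan=[[[0,0,-1,0,0,0,255],[0,0,-1,0,0,0,90],[0,0,-1,0,0,0,90],[0,0,-1,0,0,0,90]]])

```text
clock: 7.52
tcp_pos: [539.7, -167.0, 24.9]
tool_rot: [0.636, 0.772, -0.0, -0.0]
wrist_force: [-0.0, -0.5, -0.3]
finger_gap: 0.648
```

>>> step_arm(plan=[[[0,0,-40,0,0,0,90],[0,0,-90,0,0,0,60],[0,0,-90,0,0,0,60],[0,0,-90,0,0,0,60]]])

```text
clock: 8.02
tcp_pos: [539.5, -166.9, 114.8]
tool_rot: [0.636, 0.772, -0.0, -0.0]
wrist_force: [-0.3, 0.6, -0.7]
finger_gap: 0.764
```

```bash
python3 - <<'E'
from h import *
from rig import imaging
delta(473,121.3,110,np.radians(110.6))
p=imaging.get_image("wrist"); im=np.ascontiguousarray(p["img"][:,:,::-1]); print(-p["R"].T@p["t"])
for z,col in((22,(0,255,255)),):
  overlay(im,"seat_iron",(*SEAT["iron"],YAW),z,lambda X:fproj(X,p),col)
overlay(im,"iron",(*SEAT["iron"],YAW),40,lambda X:fproj(X,p),(0,255,0))
cv2.imwrite("pics/w4.png",im)
E
```

```text
tcp [ 539.5 -166.9  114.8] q [-0.41  0.55  1.62  0.    0.97 -2.17] gap 0.764 F [-0.3  0.6 -0.7] t 8.03
shift [295.6 -10.2   4.8] turn z deg -9.6 tilt [-0.  0. -1.] jawdeg 101.0 alt turn 170.4
[ 471.73447535 -180.69103801  257.28175968]
```

View pics/w4.png

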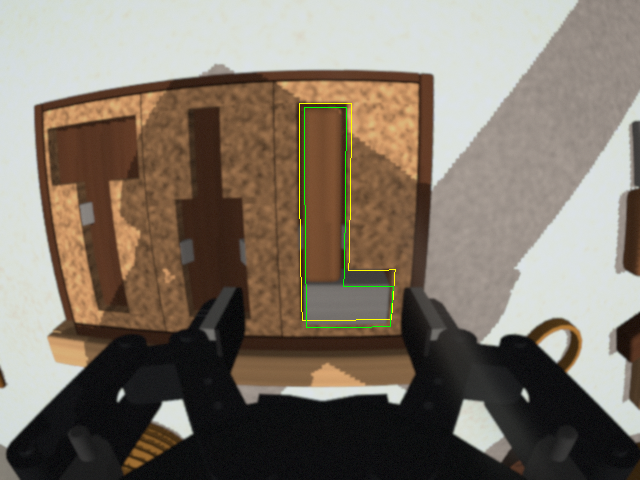

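>>> step_arm(plan=[[[296,-10.2,0,0,0,-9.6,60],[296,-10.2,0,0,0,-9.6,60],[296,-10.2,0,0,0,-9.6,60],[296,-10.2,0,0,0,-9.6,60],[296,-10.2,0,0,0,-9.6,60]]])

```text
clock: 8.7
tcp_pos: [471.5, 123.6, 114.0]
tool_rot: [0.569, 0.823, -0.001, -0.001]
wrist_force: [-0.1, -0.6, -0.4]
finger_gap: 0.763
```

>>> step_arm(plan=[[[50,0,0,0,0,0,60],[50,0,0,0,0,0,60]]])

```text
clock: 8.95
tcp_pos: [453.5, 170.7, 114.0]
tool_rot: [0.568, 0.823, -0.001, -0.001]
wrist_force: [1.5, -0.4, -0.6]
finger_gap: 0.765
```

```bash
python3 - <<'E'
from h import *
from rig import imaging
delta(473,121.3,13,np.radians(110.6))
p=imaging.get_image("wrist"); im=np.ascontiguousarray(p["img"][:,:,::-1])
for z,col in((30,(0,255,0)),(0,(0,0,255))):
  overlay(im,"bodkin",(473,121.3,np.radians(20.6)),z,lambda X:fproj(X,p),col)
cv2.imwrite("pics/w5.png",im)
E
```

```text
tcp [453.5 170.7 114. ] q [ 0.24  0.47  1.82  0.    0.86 -1.7 ] gap 0.765 F [ 1.5 -0.4 -0.6] t 8.95
shift [-53.1   0.9 100.9] turn z deg 0.2 tilt [-0.003 -0.    -1.   ] jawdeg 110.8 alt turn -179.8
```

View pics/w5.png

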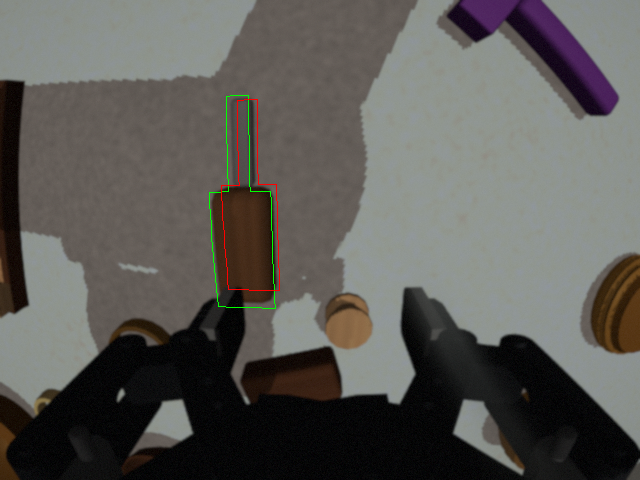

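>>> step_arm(plan=[[[-53,1.4,10,0,0,0,60],[-53,1.4,40,0,0,0,60],[-53,1.4,80,0,0,0,60],[-53,1.4,101,0,0,0,60],[-53,1.4,101,0,0,0,60]]])

```text
clock: 9.62
tcp_pos: [474.5, 118.1, 12.5]
tool_rot: [0.57, 0.822, -0.001, -0.001]
wrist_force: [0.4, 0.5, 0.3]
finger_gap: 0.764
```

>>> step_arm(plan=[[[0,0,0,0,0,0,60],[0,0,0,0,0,0,255],[0,0,0,0,0,0,255],[0,0,0,0,0,0,255],[0,0,0,0,0,0,255]]])

```text
clock: 10.25
tcp_pos: [476.0, 119.2, 15.2]
tool_rot: [0.569, 0.822, 0.001, 0.001]
wrist_force: [-0.7, -2.5, 13.2]
finger_gap: 0.451
```

>>> step_arm(plan=[[[0,0,-50,0,0,0,255],[0,0,-100,0,0,0,255],[0,0,-100,0,0,0,255],[0,0,-100,0,0,0,255]]])

```text
clock: 10.75
tcp_pos: [475.3, 119.3, 114.2]
tool_rot: [0.569, 0.822, 0.0, 0.0]
wrist_force: [-0.2, 0.7, -2.1]
finger_gap: 0.452
```

```bash
python3 - <<'E'
from h import *
from rig import imaging,env
delta(*SEAT["bodkin"],105,YAW+np.pi/2)
p=imaging.get_image("wrist"); im=np.ascontiguousarray(p["img"][:,:,::-1])
o=env.get_obs(); t=o["tcp_pos"]
for z,col in((30,(0,255,0)),(0,(0,0,255))):
  overlay(im,"bodkin",(t[0],t[1],np.radians(20.6)),z+t[2]-15,lambda X:fproj(X,p),col)
cv2.imwrite("pics/w6.png",im)
E
```

```text
tcp [475.3 119.3 114.2] q [ 0.12  0.47  1.81 -0.    0.86 -1.81] gap 0.452 F [-0.2  0.7 -2.1] t 10.75
shift [-366.5  -42.9    9.2] turn z deg 9.7 tilt [ 0.  0. -1.] jawdeg 110.6 alt turn -170.3
```

View pics/w6.png

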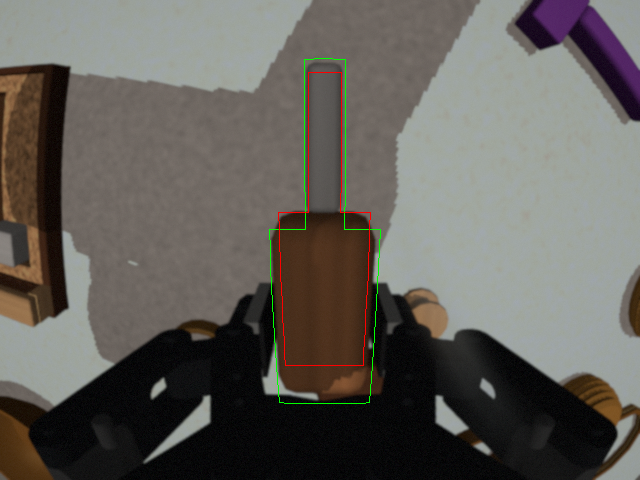

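>>> step_arm(plan=[[[-366,-45,0,0,0,9.7,255],[-366,-45,0,0,0,9.7,255],[-366,-45,0,0,0,9.7,255],[-366,-45,0,0,0,9.7,255],[-366,-45,0,0,0,9.7,255]]])

```text
clock: 11.42
tcp_pos: [548.5, -186.3, 112.6]
tool_rot: [0.637, 0.771, -0.0, -0.001]
wrist_force: [1.8, 0.4, -0.7]
finger_gap: 0.447
```

```bash
python3 - <<'E'
from h import *
delta(566.1,-239.1,60,YAW+np.pi/2)
E
```

```text
tcp [ 548.5 -186.3  112.6] q [-0.43  0.57  1.59  0.    0.99 -2.19] gap 0.447 F [ 1.8  0.4 -0.7] t 11.43
shift [-55.2   7.3  52.5] turn z deg -0.1 tilt [-0.002  0.001 -1.   ] jawdeg 100.9 alt turn 179.9
```

>>> step_arm(plan=[[[-55,7.3,0,0,0,0,255],[-55,7.3,20,0,0,0,255],[-55,7.3,45,0,0,0,255],[-55,7.3,45,0,0,0,255],[-55,7.3,45,0,0,0,255]]])

```text
clock: 12.05
tcp_pos: [566.7, -236.9, 69.1]
tool_rot: [0.637, 0.771, -0.0, -0.0]
wrist_force: [-0.6, -0.8, -1.5]
finger_gap: 0.45
```

```bash
python3 - <<'E'
from h import *
from rig import imaging,env
delta(566.1,-239.1,25,YAW+np.pi/2)
p=imaging.get_image("wrist"); im=np.ascontiguousarray(p["img"][:,:,::-1])
o=env.get_obs(); t=o["tcp_pos"]
overlay(im,"seat_bodkin",(*SEAT["bodkin"],YAW),22,lambda X:fproj(X,p),(0,255,255))
overlay(im,"bodkin",(t[0]-1.8,t[1]-.35,YAW),t[2]-15,lambda X:fproj(X,p),(0,0,255))
cv2.imwrite("pics/w7.png",im)
E
```

```text
tcp [ 566.7 -236.9   69.1] q [-0.49  0.67  1.53 -0.    0.94 -2.25] gap 0.45 F [-0.6 -0.8 -1.5] t 12.05
shift [-2.  -0.9 44.1] turn z deg -0.0 tilt [-0.001  0.    -1.   ] jawdeg 100.9 alt turn 180.0
```

View pics/w7.png

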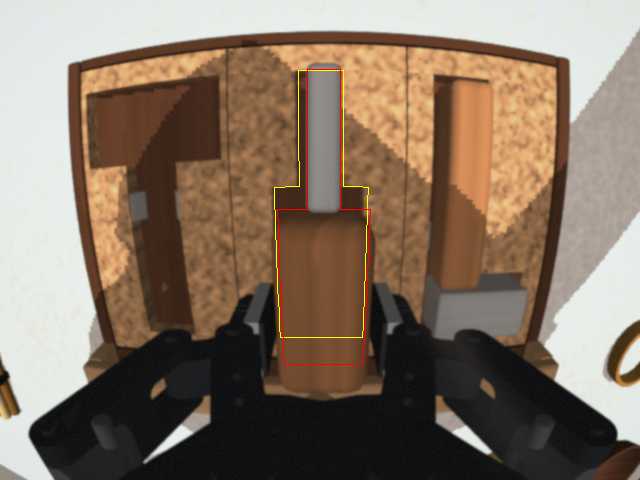

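>>> step_arm(plan=[[[-2,-0.9,15,0,0,0,255],[-2,-0.9,25,0,0,0,255],[-2,-0.9,30,0,0,0,255],[-2,-0.9,34,0,0,0,255],[-2,-0.9,38,0,0,0,255]]])

```text
clock: 12.72
tcp_pos: [566.3, -239.3, 31.0]
tool_rot: [0.637, 0.771, 0.0, 0.0]
wrist_force: [0.6, -0.7, -0.5]
finger_gap: 0.449
```

>>> step_arm(plan=[[[0,0,3,0,0,0,255],[0,0,5,0,0,0,255],[0,0,6,0,0,0,255]]])

```text
clock: 13.1
tcp_pos: [566.7, -239.5, 25.5]
tool_rot: [0.637, 0.771, 0.0, 0.001]
wrist_force: [1.4, 0.3, 2.9]
finger_gap: 0.448
```

>>> step_arm(plan=[[[0,0,0.5,0,0,0,255],[0,0,1,0,0,0,255],[0,0,1,0,0,0,255]]])

```text
clock: 13.48
tcp_pos: [566.6, -239.4, 25.2]
tool_rot: [0.637, 0.771, 0.0, 0.001]
wrist_force: [-2.0, 2.0, 17.7]
finger_gap: 0.451
```

>>> step_arm(plan=[[[0,0,-0.5,0,0,0,255],[0,0,-0.5,0,0,0,75],[0,0,-0.5,0,0,0,75],[0,0,-0.5,0,0,0,75]]])

```text
clock: 13.98
tcp_pos: [566.0, -239.2, 24.4]
tool_rot: [0.637, 0.771, -0.0, -0.0]
wrist_force: [-0.5, -0.9, 0.9]
finger_gap: 0.705
```

>>> step_arm(plan=[[[0,0,-40,0,0,0,75],[0,0,-90,0,0,0,60],[0,0,-90,0,0,0,60],[0,0,-90,0,0,0,60]]])

```text
clock: 14.48
tcp_pos: [565.9, -239.1, 114.3]
tool_rot: [0.637, 0.771, -0.0, -0.0]
wrist_force: [0.5, -0.1, -1.1]
finger_gap: 0.76
```

```bash
python3 - <<'E'
from h import *
from rig import imaging,env
delta(611.5,218,115,np.radians(125.5))
p=imaging.get_image("wrist"); im=np.ascontiguousarray(p["img"][:,:,::-1])
overlay(im,"bodkin",(*SEAT["bodkin"],YAW),40,lambda X:fproj(X,p),(0,255,0))
overlay(im,"iron",(*SEAT["iron"],YAW),40,lambda X:fproj(X,p),(0,255,0))
cv2.imwrite("pics/w8.png",im)
E
```

```text
tcp [ 565.9 -239.1  114.3] q [-0.5   0.61  1.5  -0.    1.04 -2.26] gap 0.76 F [ 0.5 -0.1 -1.1] t 14.47
shift [440.1 131.4  -0.7] turn z deg -24.6 tilt [-0.  0. -1.] jawdeg 100.9 alt turn 155.4
```

View pics/w8.png

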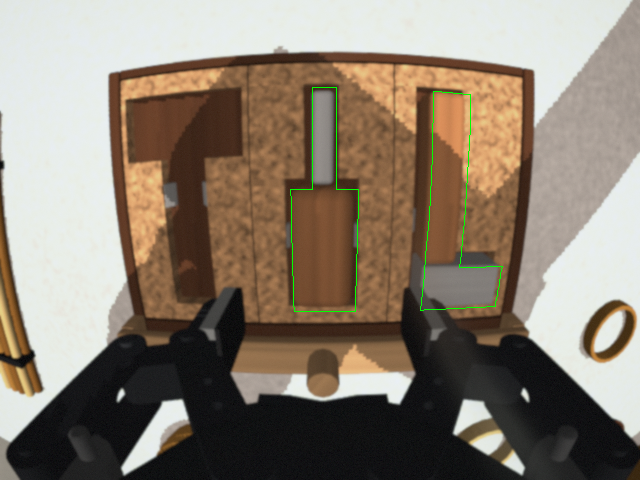

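>>> step_arm(plan=[[[440,131,0,0,0,-24.6,60],[440,131,0,0,0,-24.6,60],[440,131,0,0,0,-24.6,60],[440,131,0,0,0,-24.6,60],[440,131,0,0,0,-24.6,60]]])

```text
clock: 15.15
tcp_pos: [596.2, 73.7, 113.2]
tool_rot: [0.458, 0.889, -0.001, -0.001]
wrist_force: [1.7, -0.9, 0.0]
finger_gap: 0.76
```

```bash
python3 - <<'E'
from h import *
delta(611.5,218,115,np.radians(125.5))
E
```

```text
tcp [596.2  73.7 113.2] q [ 0.02  0.59  1.53 -0.    1.02 -2.17] gap 0.76 F [ 1.7 -0.9  0. ] t 15.15
shift [108.5  96.3  -1.8] turn z deg 0.0 tilt [-0.002 -0.    -1.   ] jawdeg 125.5 alt turn -180.0
```

>>> step_arm(plan=[[[108,96,0,0,0,0,60],[108,96,0,0,0,0,60],[108,96,0,0,0,0,60],[108,96,0,0,0,0,60]]])

```text
clock: 15.65
tcp_pos: [611.7, 216.3, 113.3]
tool_rot: [0.457, 0.89, -0.001, -0.001]
wrist_force: [0.2, -0.5, -0.8]
finger_gap: 0.76
```

```bash
python3 - <<'E'
from h import *
from rig import imaging
delta(611.5,218,13,np.radians(125.5))
p=imaging.get_image("wrist"); im=np.ascontiguousarray(p["img"][:,:,::-1])
for z,col in((30,(0,255,0)),(0,(0,0,255))):
  overlay(im,"mallet",(611.5,218,np.radians(35.5)),z,lambda X:fproj(X,p),col)
cv2.imwrite("pics/w9.png",im)
E
```

```text
tcp [611.7 216.3 113.3] q [ 0.25  0.65  1.4  -0.    1.09 -1.94] gap 0.76 F [ 0.2 -0.5 -0.8] t 15.65
shift [  1.5   1.  100.3] turn z deg 0.1 tilt [-0.002 -0.001 -1.   ] jawdeg 125.6 alt turn -179.9
```

View pics/w9.png

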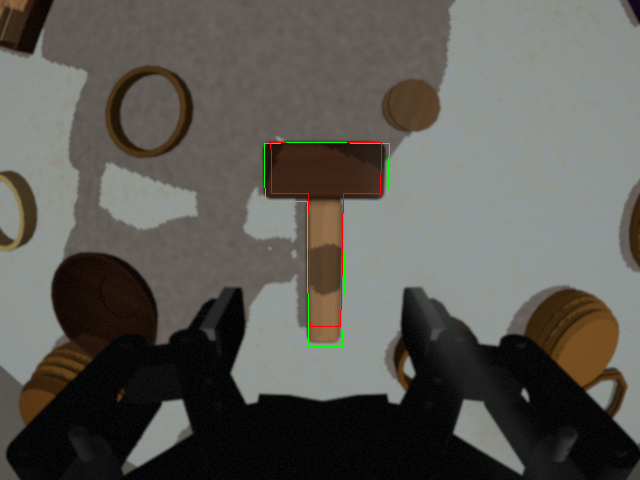

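>>> step_arm(plan=[[[0,0,50,0,0,0,60],[0,0,100,0,0,0,60],[0,0,100,0,0,0,60],[0,0,100,0,0,0,60]]])

```text
clock: 16.2
tcp_pos: [613.2, 214.6, 16.1]
tool_rot: [0.458, 0.889, 0.0, 0.0]
wrist_force: [0.1, 0.2, 0.5]
finger_gap: 0.764
```

>>> step_arm(plan=[[[0,0,0,0,0,0,255],[0,0,0,0,0,0,255],[0,0,0,0,0,0,255],[0,0,0,0,0,0,255],[0,0,0,0,0,0,255]]])

```text
clock: 16.82
tcp_pos: [613.0, 215.6, 16.1]
tool_rot: [0.458, 0.889, 0.001, 0.001]
wrist_force: [-3.1, -1.9, 14.3]
finger_gap: 0.259
```

>>> step_arm(plan=[[[0,0,-50,0,0,0,255],[0,0,-100,0,0,0,255],[0,0,-100,0,0,0,255],[0,0,-100,0,0,0,255]]])

```text
clock: 17.32
tcp_pos: [611.9, 215.4, 114.3]
tool_rot: [0.458, 0.889, -0.0, -0.0]
wrist_force: [-0.2, -0.8, -2.8]
finger_gap: 0.259
```

```bash
python3 - <<'E'
from h import *
delta(*SEAT["mallet"],110,YAW+np.pi/2)
E
```

```text
tcp [611.9 215.4 114.3] q [ 0.25  0.65  1.41 -0.    1.09 -1.94] gap 0.259 F [-0.2 -0.8 -2.8] t 17.32
shift [-413.4 -368.2    4.4] turn z deg 24.6 tilt [-0. -0. -1.] jawdeg 125.5 alt turn -155.4
```

>>> step_arm(plan=[[[-413,-368,-15,0,0,24.6,255],[-413,-368,-15,0,0,24.6,255],[-413,-368,-15,0,0,24.6,255],[-413,-368,-15,0,0,24.6,255],[-413,-368,-15,0,0,24.6,255]]])

```text
clock: 17.95
tcp_pos: [577.4, -96.8, 121.6]
tool_rot: [0.637, 0.771, -0.001, -0.001]
wrist_force: [0.8, 0.9, -3.5]
finger_gap: 0.263
```

```bash
python3 - <<'E'
from h import *
delta(*SEAT["mallet"],120,YAW+np.pi/2)
E
```

```text
tcp [577.4 -96.8 121.6] q [-0.27  0.57  1.56 -0.    1.01 -2.03] gap 0.263 F [ 0.8  0.9 -3.5] t 17.95
shift [-229.1  -69.6    1.5] turn z deg -0.1 tilt [-0.003  0.001 -1.   ] jawdeg 100.9 alt turn 179.9
```

>>> step_arm(plan=[[[-227,-69,0,0,0,0,255],[-227,-69,0,0,0,0,255],[-227,-69,0,0,0,0,255],[-227,-69,0,0,0,0,255],[-227,-69,20,0,0,0,255]]])

```text
clock: 18.58
tcp_pos: [553.4, -335.0, 102.2]
tool_rot: [0.638, 0.77, -0.0, 0.001]
wrist_force: [-0.5, 0.8, -2.0]
finger_gap: 0.262
```

>>> step_arm(plan=[[[0,0,20,0,0,0,255],[0,0,30,0,0,0,255],[0,0,30,0,0,0,255]]])

```text
clock: 18.95
tcp_pos: [553.4, -330.5, 71.8]
tool_rot: [0.637, 0.771, -0.0, -0.001]
wrist_force: [-0.5, -0.1, -1.9]
finger_gap: 0.267
```

```bash
python3 - <<'E'
from h import *
from rig import imaging,env
delta(SEAT["mallet"][0],SEAT["mallet"][1]-.4,26,YAW+np.pi/2)
p=imaging.get_image("wrist"); im=np.ascontiguousarray(p["img"][:,:,::-1])
o=env.get_obs(); t=o["tcp_pos"]
overlay(im,"seat_mallet",(*SEAT["mallet"],YAW),22,lambda X:fproj(X,p),(0,255,255))
overlay(im,"mallet",(t[0],t[1],YAW),t[2]-16,lambda X:fproj(X,p),(0,0,255))
overlay(im,"mallet",(t[0],t[1],YAW),t[2]+14,lambda X:fproj(X,p),(0,255,0))
cv2.imwrite("pics/w10.png",im)
E
```

```text
tcp [ 553.4 -330.5   71.8] q [-0.63  0.7   1.45 -0.    1.   -2.39] gap 0.267 F [-0.5 -0.1 -1.9] t 18.95
shift [-4.7 -1.7 45.8] turn z deg -0.0 tilt [-0.002  0.001 -1.   ] jawdeg 100.9 alt turn 180.0
```

View pics/w10.png

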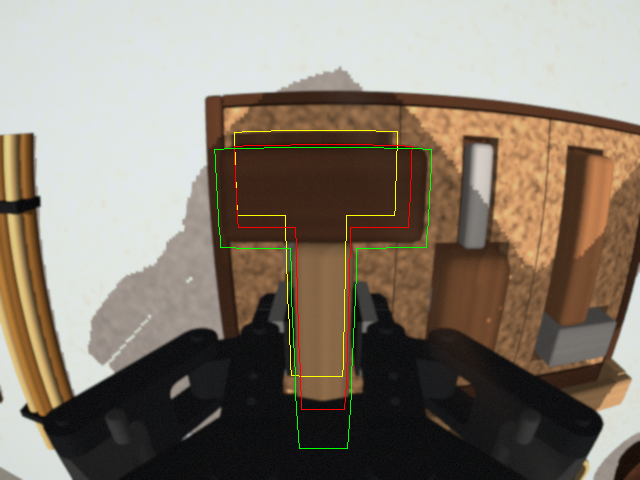

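>>> step_arm(plan=[[[-4.5,-1.7,10,0,0,0,255],[-4.5,-1.7,20,0,0,0,255],[-4.5,-1.7,25,0,0,0,255],[-4.5,-1.7,25,0,0,0,255]]])

```text
clock: 19.5
tcp_pos: [553.0, -335.6, 47.6]
tool_rot: [0.637, 0.771, -0.0, -0.0]
wrist_force: [-0.0, -0.2, -1.5]
finger_gap: 0.26
```

```bash
python3 - <<'E'
from h import *
from rig import imaging,env
delta(SEAT["mallet"][0],SEAT["mallet"][1]-.4,26,YAW+np.pi/2)
E
```

```text
tcp [ 553.  -335.6   47.6] q [-0.64  0.73  1.45  0.    0.96 -2.4 ] gap 0.26 F [-0.  -0.2 -1.5] t 19.5
shift [ 0.3 -0.4 21.6] turn z deg -0.1 tilt [-0.001  0.001 -1.   ] jawdeg 100.9 alt turn 179.9
```

>>> step_arm(plan=[[[0,-0.4,8,0,0,0,255],[0,-0.4,13,0,0,0,255],[0,-0.4,17,0,0,0,255],[0,-0.4,20,0,0,0,255],[0,-0.4,21,0,0,0,255]]])

```text
clock: 20.12
tcp_pos: [553.3, -336.3, 27.7]
tool_rot: [0.637, 0.771, 0.0, 0.001]
wrist_force: [-0.2, -0.0, 10.6]
finger_gap: 0.261
```

>>> step_arm(plan=[[[0,0,0.5,0,0,0,255],[0,0,1,0,0,0,255],[0,0,1,0,0,0,255]]])

```text
clock: 20.5
tcp_pos: [553.1, -336.0, 26.2]
tool_rot: [0.637, 0.771, 0.0, 0.0]
wrist_force: [2.8, 0.9, 1.6]
finger_gap: 0.261
```

>>> step_arm(plan=[[[0,0,0.6,0,0,0,255],[0,0,1.2,0,0,0,255],[0,0,1.2,0,0,0,255]]])

```text
clock: 20.88
tcp_pos: [553.1, -336.0, 26.1]
tool_rot: [0.637, 0.771, 0.0, 0.001]
wrist_force: [-2.5, 3.5, 21.2]
finger_gap: 0.265
```

Floor contact (stiff, 10 mm above grasp height). Release and look.

>>> step_arm(plan=[[[0,0,-0.6,0,0,0,255],[0,0,-0.6,0,0,0,90],[0,0,-0.6,0,0,0,90],[0,0,-0.6,0,0,0,90]]])

```text
clock: 21.38
tcp_pos: [552.6, -335.9, 25.2]
tool_rot: [0.637, 0.771, -0.0, -0.0]
wrist_force: [-0.1, 0.2, -0.3]
finger_gap: 0.646
```

>>> step_arm(plan=[[[0,0,-40,0,0,0,90],[0,0,-95,0,0,0,90],[0,0,-120,0,0,0,90],[0,0,-120,0,0,0,90]]])

```text
clock: 21.88
tcp_pos: [553.6, -336.6, 147.6]
tool_rot: [0.637, 0.771, 0.0, 0.002]
wrist_force: [0.1, 0.1, -0.3]
finger_gap: 0.647
```

```bash
python3 - <<'E'
from h import *
from rig import imaging,env
kx=638;ky=-223
delta(kx,ky,130,YAW+np.pi/2)
p=imaging.get_image("wrist"); im=np.ascontiguousarray(p["img"][:,:,::-1])
for n in SEAT: overlay(im,n,(*SEAT[n],YAW),40,lambda X:fproj(X,p),(0,255,0))
cv2.imwrite("pics/w11.png",im)
p=imaging.get_image("scene"); cv2.imwrite("pics/s11.png",cv2.resize(p["img"][190:310,100:290,::-1],None,fx=4,fy=4,interpolation=cv2.INTER_CUBIC))
E
```

```text
tcp [ 553.6 -336.6  147.6] q [-0.64  0.61  1.38 -0.    1.15 -2.4 ] gap 0.647 F [ 0.1  0.1 -0.3] t 21.88
shift [ 95.6 104.3  17.6] turn z deg -0.1 tilt [ 0.003 -0.002 -1.   ] jawdeg 100.9 alt turn 179.9
```

View pics/w11.png

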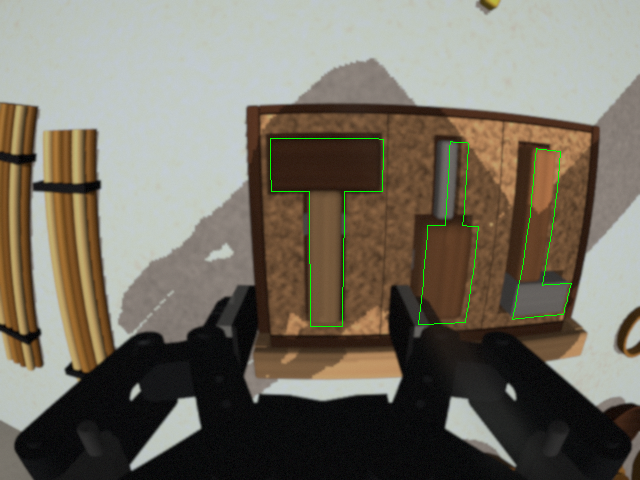

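View pics/s11.png

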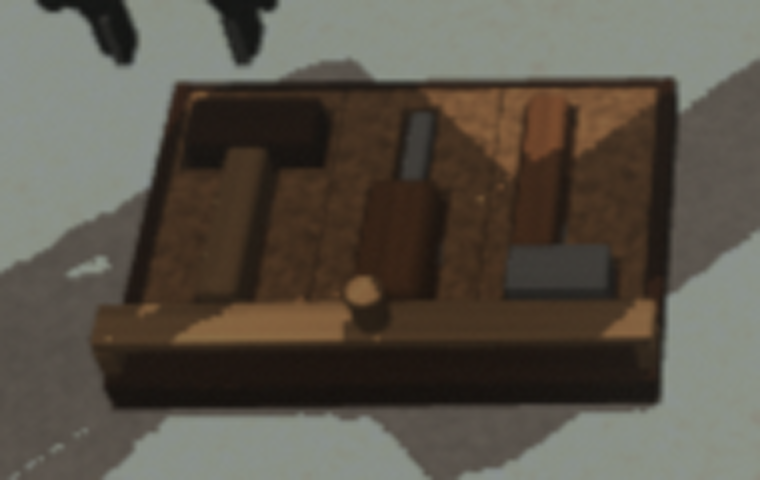

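>>> step_arm(plan=[[[95.6,104.3,0,0,0,0,90],[95.6,104.3,0,0,0,0,90],[95.6,104.3,0,0,0,0,90],[95.6,104.3,0,0,0,0,90],[95.6,104.3,17,0,0,0,90]]])

```text
clock: 22.6
tcp_pos: [636.9, -223.4, 128.2]
tool_rot: [0.637, 0.771, -0.0, 0.001]
wrist_force: [-0.0, -1.1, 0.1]
finger_gap: 0.649
```

```bash
python3 - <<'E'
from h import *
from rig import imaging,env
delta(638,-223,61,YAW+np.pi/2)
p=imaging.get_image("wrist"); im=np.ascontiguousarray(p["img"][:,:,::-1])
for z,c in((54,(0,0,255)),(82,(0,255,0))):
    a=np.linspace(0,2*np.pi,30); uv=fproj(np.c_[637.9+10*np.cos(a),-223.2+10*np.sin(a),0*a+z],p).round().astype(np.int32); cv2.polylines(im,[uv],True,c,1)
cv2.imwrite("pics/w12.png",im)
p=imaging.get_image("top"); cv2.imwrite("pics/t12.png",cv2.resize(p["img"][150:300,365:545,::-1],None,fx=4,fy=4,interpolation=cv2.INTER_CUBIC))
E
```

```text
tcp [ 636.9 -223.4  128.2] q [-0.43  0.66  1.32 -0.    1.15 -2.19] gap 0.649 F [-0.  -1.1  0.1] t 22.6
shift [ 0.3  1.1 67.2] turn z deg -0.1 tilt [ 0.001 -0.001 -1.   ] jawdeg 100.9 alt turn 179.9
```

View pics/w12.png

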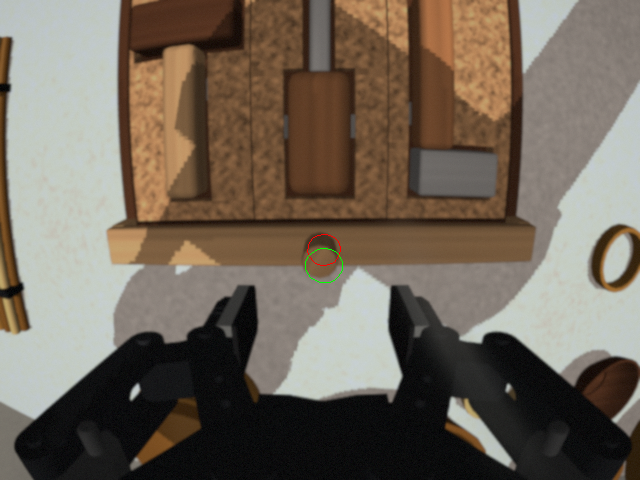

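View pics/t12.png

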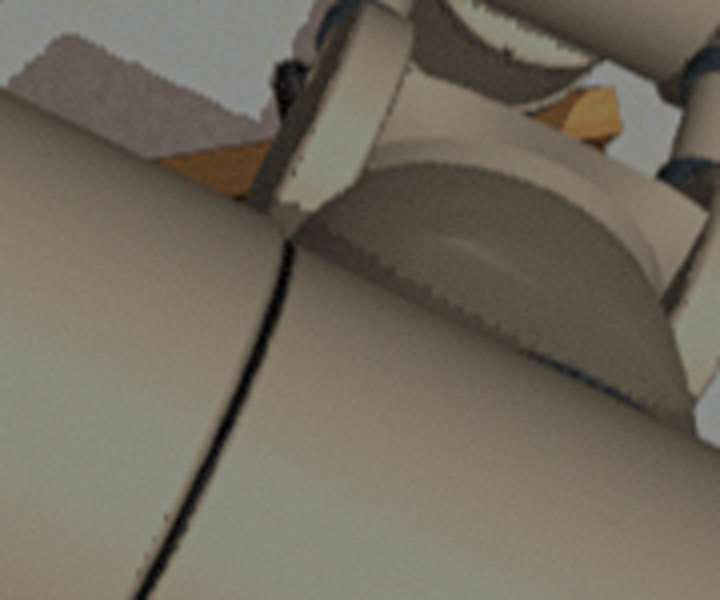

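>>> step_arm(plan=[[[0,0,30,0,0,0,90],[0,0,55,0,0,0,90],[0,0,67,0,0,0,90],[0,0,67,0,0,0,90]]])

```text
clock: 23.2
tcp_pos: [636.5, -222.6, 60.8]
tool_rot: [0.637, 0.771, -0.0, -0.001]
wrist_force: [0.9, -0.7, 0.8]
finger_gap: 0.644
```

>>> step_arm(plan=[[[0,0,0,0,0,0,255],[0,0,0,0,0,0,255],[0,0,0,0,0,0,255],[0,0,0,0,0,0,255]]])

```text
clock: 23.7
tcp_pos: [638.8, -224.8, 63.1]
tool_rot: [0.637, 0.771, -0.0, 0.003]
wrist_force: [3.3, -14.9, -0.2]
finger_gap: 0.206
```

```bash
python3 - <<'E'
from h import *
d=58; delta(638-58*np.cos(YAW),-223-58*np.sin(YAW),63,YAW+np.pi/2)
E
```

```text
tcp [ 638.8 -224.8   63.1] q [-0.43  0.74  1.37 -0.    1.03 -2.19] gap 0.206 F [  3.3 -14.9  -0.2] t 23.7
shift [  1.8 -58.4  -0.1] turn z deg -0.1 tilt [ 0.004 -0.004 -1.   ] jawdeg 100.9 alt turn 179.9
```

>>> step_arm(plan=[[[-1,-8,0,0,0,0,255],[-1,-18,0,0,0,0,255],[-1,-28,0,0,0,0,255],[-1,-38,0,0,0,0,255],[-1,-46,0,0,0,0,255]]])

```text
clock: 24.32
tcp_pos: [593.6, -233.9, 63.1]
tool_rot: [0.637, 0.771, 0.0, 0.003]
wrist_force: [4.5, -10.1, 1.4]
finger_gap: 0.207
```

>>> step_arm(plan=[[[0,-4,0,0,0,0,255],[0,-8,0,0,0,0,255],[0,-8,0,0,0,0,255]]])

```text
clock: 24.7
tcp_pos: [585.6, -235.5, 63.1]
tool_rot: [0.637, 0.771, -0.0, 0.003]
wrist_force: [0.1, -11.7, 4.5]
finger_gap: 0.204
```

>>> step_arm(plan=[[[0,-2,0,0,0,0,255],[0,-4,0,0,0,0,255],[0,-4,0,0,0,0,255]]])

```text
clock: 25.08
tcp_pos: [582.4, -236.2, 63.1]
tool_rot: [0.637, 0.771, 0.0, 0.003]
wrist_force: [5.9, -10.4, 1.0]
finger_gap: 0.207
```

>>> step_arm(plan=[[[0,-1,0,0,0,0,255],[0,-2,0,0,0,0,255],[0,-2,0,0,0,0,255]]])

```text
clock: 25.45
tcp_pos: [582.3, -236.2, 63.1]
tool_rot: [0.637, 0.771, 0.001, 0.004]
wrist_force: [16.8, -4.7, -6.3]
finger_gap: 0.207
```

>>> step_arm(plan=[[[0,0,0,0,0,0,90],[0,0,0,0,0,0,90],[0,0,0,0,0,0,90],[0,0,0,0,0,0,90]]])

```text
clock: 25.95
tcp_pos: [578.2, -234.6, 61.5]
tool_rot: [0.637, 0.771, -0.0, -0.0]
wrist_force: [-0.7, 0.1, -0.1]
finger_gap: 0.645
```

>>> step_arm(plan=[[[0,0,-40,0,0,0,90],[0,0,-90,0,0,0,90],[0,0,-120,0,0,0,90],[0,0,-120,0,0,0,90]]])

```text
clock: 26.45
tcp_pos: [579.4, -235.2, 184.0]
tool_rot: [0.637, 0.771, 0.0, 0.002]
wrist_force: [-0.3, -1.3, -0.4]
finger_gap: 0.645
```

>>> step_arm(plan=[[[250,0,-40,0,0,0,90],[250,0,-40,0,0,0,90],[250,0,-40,0,0,0,90],[250,0,-40,0,0,0,90],[250,0,-40,0,0,0,90]]])

```text
clock: 27.08
tcp_pos: [529.7, 14.3, 221.3]
tool_rot: [0.635, 0.772, -0.0, -0.001]
wrist_force: [0.2, -0.7, -0.1]
finger_gap: 0.646
```

```bash
python3 - <<'E'
from h import *
from rig import imaging,env
delta(500,0,200,0)
for n in("scene","top"):
  p=imaging.get_image(n); cv2.imwrite(f"pics/{n}_e.png",p["img"][:,:,::-1])
  y,x=((190,100),(150,360))[n=="top"]
  cv2.imwrite(f"pics/{n}_ec.png",cv2.resize(p["img"][y:y+140,x:x+190,::-1],None,fx=4,fy=4,interpolation=cv2.INTER_CUBIC))
E
```

```text
tcp [529.7  14.3 221.3] q [-0.09  0.37  1.59  0.    1.18 -1.85] gap 0.646 F [ 0.2 -0.7 -0.1] t 27.07
shift [ -8.3 -31.9  21.3] turn z deg -78.8 tilt [-0.001  0.001 -1.   ] jawdeg 101.2 alt turn 101.2
```

View pics/scene_ec.png

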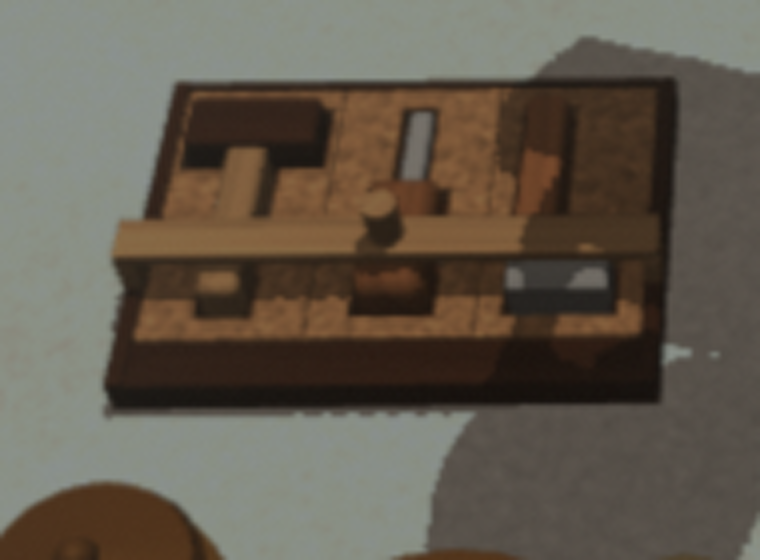

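View pics/top_ec.png

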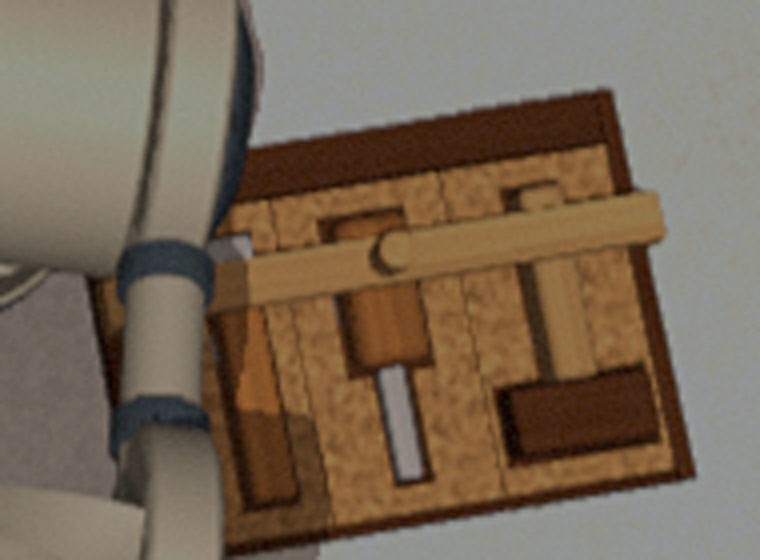

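View pics/scene_e.png

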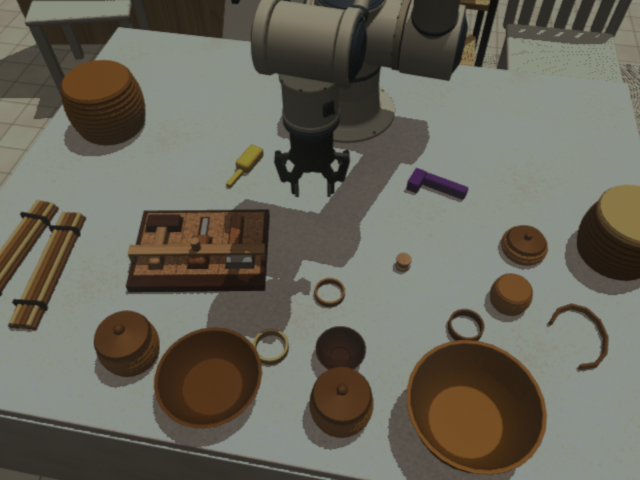

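```bash
python3 - <<'E'
from h import *
f=lambda a:(np.array(a)+.5)/4-.5+np.array((360,150))
k=unproj(f([(394,250)]),82,CAM["top"])[0]; print(k, k[0]*np.cos(YAW)+k[1]*np.sin(YAW)-483.5, "expect 42 at stop")
E
```

```text
[ 580.59671533 -232.61791581   82.        ] 42.162273252411296 expect 42 at stop
```

Keeper is at its stop, knob 42 mm from the inserts' centres as it should be.

>>> step_arm(plan=[[[0,0,0,0,0,0,90],[0,0,0,0,0,0,90],[0,0,0,0,0,0,90]]])

```text
clock: 27.55
tcp_pos: [531.1, 10.1, 221.2]
tool_rot: [0.637, 0.771, -0.0, -0.0]
wrist_force: [-0.6, 0.3, 0.5]
finger_gap: 0.65
```

```bash
python3 -c "
from rig import env
print(env.close_job())"
```

```text
the job is handed in; nothing more can be done
None
```

The mallet, the rapping iron and the bodkin are each pressed to the floor of their own cutouts. The keeper bar is drawn over them to its stop and let go, and I handed the job in at about 27.6 s of the 72 s.

- **Tools:** I put them in as iron, bodkin, then mallet, leaving the purple and yellow look-alikes alone. Each push ended against stiff contact, at about 37 N, 18 N and 21 N. At that point the gripper stood 10 mm above its grasp height for all three, which is the depth of home.
- **Keeper:** It passed over all three tools without catching. It stopped after about 58 mm of travel from a start near 2 mm. The last top image puts the knob 42.2 mm from the inserts' centres, where 42 mm is the stop.
- **Bystanders:** The last scene image shows them where they were, by eye against the first picture; I did not measure them.
- **Failed or disagreeing checks:** No check failed. The one disagreement was early: the automatic outline fit in the scene camera did not match the top camera. I went by the top view and confirmed each tool with the wrist camera before gripping it.

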